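# Click the lunch box's day wheel on to the pointer

## Task

The day wheel on the lunch box's lid is a few clicks behind. Push the teeth on its edge round clockwise (seen from above) with a fingertip, click by click, until the tooth with the ball knob on it stands clicked in opposite the wedge-shaped pointer on the lid, without ever running past it, then take the hand away. Only push the wheel: do not lift, open or shove the lunch box, and leave the bowl, egg cup and spoon where they are.

Things in the scene. Friction and masses are not known exactly. Their poses are not given: they have to be found in the camera images.
- lunch_box: White lunch box, hinged lid shut, about 1 kg, loose: a hard shove slides it. 164 x 214 mm (x, y), 70 mm high to the lid's flat top. Origin: centre of its underside; z up; hinge along its +x edge. On the lid: the grey toothed day wheel (axis at x 0, y +30 mm) and, on the wheel's -y side, the pointer. Nothing else stands on the lid; the wheel's -x side faces the robot.
- day_wheel (a joint): Turn of the wheel about its upright axis, rad, growing CLOCKWISE from above; 0 = knobbed tooth at the pointer. 7 clicks a turn (0.898 rad each); starts 2, 3 or 4 clicks short (-1.80, -2.69, -3.59). A spring ratchet blocks anticlockwise turning: a push under 0.7 click springs back, beyond it (about 2 N at the tooth) it snaps on to the next click; beyond 1.7 it makes two. It does not coast.
- wheel_centre (a point): Point on the wheel's axis at half its thickness, 83 mm above the cart top. Grey plastic wheel: hub disc of 36 mm radius with seven straight radial teeth, 9 mm wide, reaching out to 58 mm radius, evenly spaced; hub and teeth 18 mm thick, from 74 to 92 mm above the cart top (4 mm over the lid).
- marked_tooth (a point): Middle of the outer end of the marked tooth (58 mm from the axis, half-way up its thickness). The marked tooth has a ball knob, 16 mm across, sitting on its top face 50 mm from the axis (top 107 mm above the cart top; wider than the tooth); the other six teeth are flat on top.
- pointer_tip (a point): Tip of the pointer at its top: a fixed wedge on the lid, 12 mm tall, 25 mm long, 24 mm wide at the far end, narrowing towards the wheel; tip 64.5 mm from the wheel's axis, on the box's -y side.
- bowl: Blue plastic bowl, 140 mm across, 60 mm high, beside the box; origin at the centre of its foot. Bystander.
- egg_cup: White ceramic egg cup, 48 mm across, 55 mm high; origin at the centre of its foot. Bystander.
- spoon: Steel spoon, 170 mm long, lying along its x axis; bystander.

How it is judged:
By the outcome, as a careful person would: the job done as asked, in the order asked, and still so for the second after the job is handed in, with the robot touching nothing.
It also fails if it takes over 64 s, if anything falls off the work surface, if the arm or the gripper's body presses on something with over 40 N, if the wrist force passes 120 N, or if a joint passes its speed limit or range.

## Robot

A 7-joint arm with a two-finger parallel gripper is mounted at the origin on the work surface. World frame = base frame: x ahead of the robot, y to its left, z up, the work surface at z = 0. Lengths are in m, angles in rad, forces in N, time in s.
With the tool pointing down it reaches from about 0.425 to 0.875 m from the base axis. Payload 4.7 kg.
Tool frame: the origin (TCP) lies where the fingers leave the gripper's body, on its centre line; the fingertips stand 70 mm ahead of it and the grasp point (between the pads) lies 51 mm ahead of it; z points along the fingers, y is the line along which they close (so a half turn about z gives the same grasp; the last joint's range is limited). The gripper opens to 87 mm and grips with 3 to 60 N. Pads are 19 mm wide; open, the fingers measure 117 mm over their backs; the gripper's body (75 mm by 190 mm) begins 51 mm behind the grasp point.
Start: joints at [1.295, 0.321, -0.07, 1.45, 0.023, 1.371, -0.057], TCP at [0.186, -0.623, 0.292] pointing down, gripper open.
Joint ranges: [-2.86, 2.86], [-0.3, 2.09], [-1.38, 1.24], [0.06, 2.45], [-1.56, 4.7], [0.09, 2.05], [-2.69, 2.69]. Speed limits (rad/s): [2.57, 2.57, 3.14, 3.14, 3.14, 3.14, 3.14].

## Interface

Orientations are given as a rotation vector (axis times angle).
In Python, from bench import ctrl gives the robot as it stands.
- The arm moves only by the tool play_rows, never from a script. Its argument "increments" is a list that holds one entry, the list of rows, each a list of 7 numbers: the shift along the tool's x, y, z as a fraction of full scale, then the turn, a rotation vector about the tool's x, y, z as a fraction of full scale, then the gripper command: -1 is shut, 1 is fully open, values between are in proportion. A call has 1 to 8 rows; each row is the pose to reach, as a shift and turn from the pose commanded when the call began, along the tool's axes at that moment; what a row does not reach only later rows make up. Full scale, the value 1, is 0.1 m for a shift and 90 degrees for a turn. A row lasts 1/10 s, in which the tool goes at most 50 mm and 8.59 degrees, less where a joint would pass 70% of its speed; a pose out of reach is approached as far as the arm can. A call with a number of a shift or a turn outside -1 to 1 is refused whole. A call with a gripper value outside its range is refused whole. The fingers move at their own pace and stop on an object; "squeeze" is the grip in N (left out, the last holds). Time passes only in rows, so rows that repeat a pose let the fingers close. It gives the time, the measured TCP pose, the force, the opening and the grip force at its end, in the units of the state.
- ctrl.get_state(): the state, without advancing time (a new reading comes with each control period).
- ctrl.get_image(name): name is "side" or "top" or "wrist"; returns the picture (384x512x3 uint8, red, green, blue); there is no depth.
- ctrl.get_calibration(name): a dict with "vertical_fov" (degrees; the focal length in pixels is half the picture's height over the tangent of half this angle, whatever the lens; pixels are square), "cx", "cy" (the principal point, pixels), "R" (3x3) and "t" (3): a world point X has camera coordinates R X + t; the wrist camera has in their place "T_tool_cam" (4x4, takes a point from camera to tool coordinates, whose origin is the TCP and whose axes are the flange's). Camera axes: x right, y down, z forward; pixel columns grow to the right and rows downward; lengths in m; the calibration is good to about 2 mm. A picture is of the moment at which its call begins: read the wrist's pose just before it. get_calibration takes no time and is no camera call.
- ctrl.close_job(): hands the job in; it is judged then, once.
The state is a dict: "time": time; "joint_positions": joint angles; "qd": joint speeds; "joint_torque": joint torques, N m; "position": TCP position; "tool_rot": TCP orientation; "ft_force": force on the tool from outside, world axes, zero at the start; "torque": the same for the moment, N m; "grip_width": opening from 0.0 (shut) to 1.0 (fully open); "grip_force": force on a finger pad.
Only numpy, scipy, OpenCV 4.12 (cv2) and the standard library are available. Lean on these libraries where they do the work, as an engineer would, in place of code of your own. Each camera call takes 0.05 s, during which the arm holds its last target. There are 200 camera calls.

## Working session

There is one attempt and no reset: what is moved stays moved. The work goes in short steps, Python scripts to look and compute and a tool call to move; the robot and the scene stay as the last step left them, time stands still between calls to the robot, and variables do not carry over. Pictures are saved under pics/ and viewed, at most 10 in all, crops included, and the job is handed in when it is done.

Besides the shell and the picture viewer there is one more tool, called after "Request:" in YAML: its name, and indented under it one key for each argument. play_rows: Moves the arm, as the interface text tells. Shift numbers are shares of 0.1 m and turn numbers shares of 90 degrees, none past 1 either way. Its arguments: {"type":"object","properties":{"increments":{"type":"array"},"squeeze":{"type":"number"}},"required":["increments"]}

```bash
mkdir -p pics
python3 - <<'E'
from bench import ctrl
import cv2,numpy as np
s=ctrl.get_state(); print(s['position'],s['tool_rot'],s['time'],s['grip_width'])
for n in('side','top'):
    im=ctrl.get_image(n); cv2.imwrite(f'pics/{n}0.png',im[:,:,::-1]); c=ctrl.get_calibration(n); print(n,c)
print(ctrl.get_calibration('wrist'))
a=[cv2.imread(f'pics/{n}0.png') for n in('side','top')]
cv2.imwrite('pics/both0.png',cv2.resize(np.vstack(a),None,fx=.78,fy=.78))
E
```

```text
[ 0.18560995 -0.62249346  0.29115746] [-3.10678739e+00 -4.53470730e-01  5.84444957e-04] 0.0 0.9994381401040536
side {'vertical_fov': 56.90182383541987, 'cx': 252.7854214792324, 'cy': 190.50628601800838, 'R': array([[-0.94072204, -0.33913276, -0.00556954],
       [-0.22344079,  0.63199038, -0.74206629],
       [ 0.25517888, -0.69683365, -0.67030337]]), 't': array([0.53640532, 0.16711738, 0.65915033])}
top {'vertical_fov': 46.98928720498621, 'cx': 250.147079417567, 'cy': 187.76859750131229, 'R': array([[-0.02477885, -0.99895058, -0.03851953],
       [-0.99619815,  0.02789293, -0.08253013],
       [ 0.08351794,  0.03632808, -0.99584388]]), 't': array([0.08463777, 0.53076422, 0.91710784])}
{'vertical_fov': 62.59473651116899, 'cx': 258.77299453357955, 'cy': 184.88340474449615, 'T_tool_cam': array([[-1.10973363e-03, -9.67068344e-01, -2.54514412e-01,
         6.82271689e-02],
       [ 9.99999160e-01, -1.24379575e-03,  3.65805595e-04,
         3.26929177e-04],
       [-6.70322954e-04, -2.54513792e-01,  9.67068912e-01,
        -9.26108259e-02],
       [ 0.00000000e+00,  0.00000000e+00,  0.00000000e+00,
         1.00000000e+00]])}
```

View pics/top0.png

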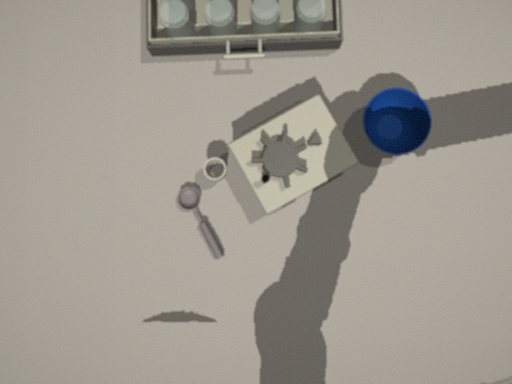

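View pics/side0.png

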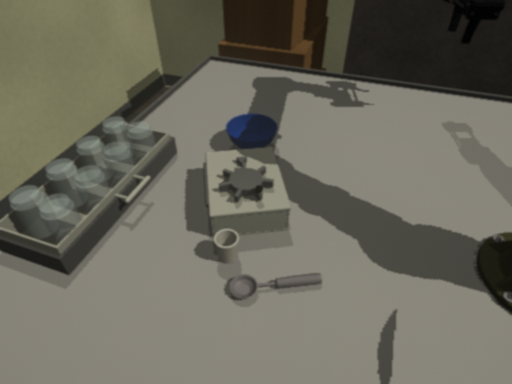

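```bash
cat > h.py <<'E'
import numpy as np,cv2
from scipy.spatial.transform import Rotation as Ro
from bench import ctrl
def cam(n,s=None):
    c=ctrl.get_calibration(n); f=192/np.tan(np.radians(c['vertical_fov']/2))
    K=np.array([[f,0,c['cx']],[0,f,c['cy']],[0,0,1]])
    if n=='wrist':
        T=np.eye(4);T[:3,:3]=Ro.from_rotvec(s['tool_rot']).as_matrix();T[:3,3]=s['position']
        W=np.linalg.inv(T@c['T_tool_cam']); return K,W[:3,:3],W[:3,3]
    return K,c['R'],c['t']
def ray(C,uv,z):
    K,R,t=C; d=R.T@np.linalg.solve(K,[uv[0],uv[1],1]); o=-R.T@t
    return o+d*(z-o[2])/d[2]
def ang(v): return np.degrees(np.arctan2(v[1],v[0]))
E
python3 - <<'E'
from h import *
C=cam('top'); im=cv2.imread('pics/top0.png')
w=ray(C,(280,157),.083);p=ray(C,(315,137),.082);k=ray(C,(265,178),.1)
print('wheel',w,'ptr',p,ang(p-w),'knob',k,ang(k-w),'cup',ray(C,(215,169),.05),'bowl',ray(C,(397,121),.06))
for c in [(319,96),(230,145),(268,213),(357,160)]: print(ray(C,c,.07))
cv2.imwrite('pics/crop0.png',cv2.resize(im[80:230,190:370],None,fx=4,fy=4,interpolation=cv2.INTER_CUBIC))
E
```

```text
wheel [0.58791711 0.00714408 0.083     ] ptr [ 0.6263644 -0.064118   0.082    ] -61.65226503055167 knob [0.54476747 0.03825881 0.1       ] 144.20503819478733 cup [0.57187424 0.14191826 0.05      ] bowl [ 0.65839687 -0.23473993  0.06      ]
[ 0.71342277 -0.07676964  0.07      ]
[0.61777659 0.10793279 0.07      ]
[0.47700076 0.0342452  0.07      ]
[ 0.57903978 -0.14796554  0.07      ]
```

View pics/crop0.png

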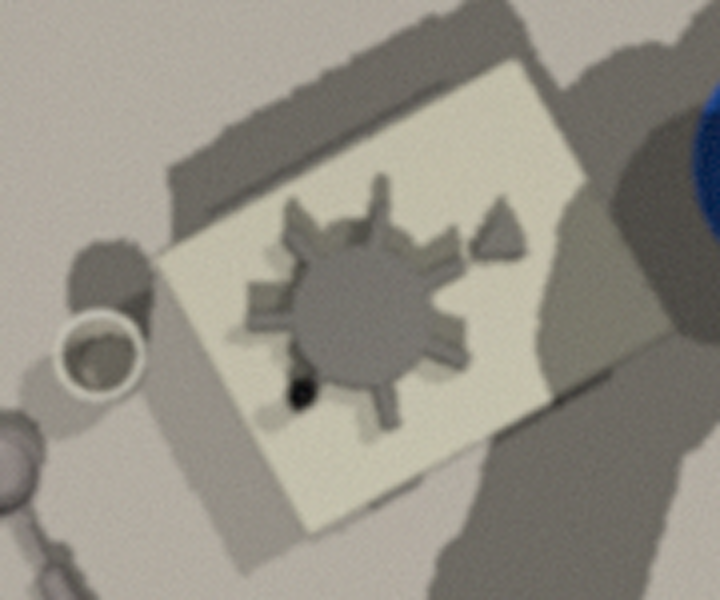

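Request:
play_rows:
  increments:
    - [[0.5,-0.02,0,0,0,-0.05,-1],[1,-0.08,0,0,0,-0.1,-1],[1,-0.08,0,0,0,-0.1,-1]]
  squeeze: 10

```text
time: 0.4
position: [0.289, -0.5815, 0.2917]
tool_rot: [-3.056, -0.718, -0.01]
ft_force: [1.4, 0.6, 0.5]
grip_width: 0.815
grip_force: 0.0
```

Request:
play_rows:
  increments:
    - [[0.5,-0.02,0,0,0,-0.05,-1],[1,-0.08,0,0,0,-0.1,-1],[1,-0.08,0,0,0,-0.1,-1]]

```text
time: 0.7
position: [0.3748, -0.5295, 0.2919]
tool_rot: [-2.99, -0.955, -0.01]
ft_force: [1.4, 0.8, 0.3]
grip_width: 0.54
grip_force: 0.0
```

Request:
play_rows:
  increments:
    - [[0.5,-0.02,0,0,0,-0.05,-1],[1,-0.08,0,0,0,-0.1,-1],[1,-0.08,0,0,0,-0.1,-1]]

```text
time: 1.0
position: [0.4513, -0.4649, 0.292]
tool_rot: [-2.905, -1.186, -0.01]
ft_force: [0.0, -0.4, 0.8]
grip_width: 0.263
grip_force: 0.0
```

Request:
play_rows:
  increments:
    - [[0.5,-0.02,0,0,0,-0.05,-1],[1,-0.08,0,0,0,-0.1,-1],[1,-0.08,0,0,0,-0.1,-1]]

```text
time: 1.3
position: [0.5167, -0.3891, 0.2921]
tool_rot: [-2.803, -1.41, -0.009]
ft_force: [0.4, 0.1, -0.8]
grip_width: 0.031
grip_force: 0.0
```

Request:
play_rows:
  increments:
    - [[0.5,-0.02,0,0,0,-0.05,-1],[1,-0.08,0,0,0,-0.1,-1],[1,-0.08,0,0,0,-0.1,-1]]

```text
time: 1.6
position: [0.5695, -0.304, 0.2922]
tool_rot: [-2.684, -1.626, -0.009]
ft_force: [0.6, -0.1, 0.3]
grip_width: 0.008
grip_force: 0.0
```

Request:
play_rows:
  increments:
    - [[0.5,-0.02,0,0,0,-0.05,-1],[1,-0.08,0,0,0,-0.1,-1],[1,-0.08,0,0,0,-0.1,-1]]

```text
time: 1.9
position: [0.6084, -0.2118, 0.2924]
tool_rot: [-2.548, -1.831, -0.008]
ft_force: [0.7, 0.6, 0.1]
grip_width: 0.007
grip_force: 0.0
```

Request:
play_rows:
  increments:
    - [[0.5,-0.02,0,0,0,-0.05,-1],[1,-0.08,0,0,0,-0.1,-1],[1,-0.08,0,0,0,-0.1,-1]]

```text
time: 2.2
position: [0.6323, -0.1146, 0.2925]
tool_rot: [-2.396, -2.025, -0.008]
ft_force: [0.0, 1.9, -0.4]
grip_width: 0.006
grip_force: 0.0
```

Request:
play_rows:
  increments:
    - [[0.3,-0.2,0,0,0,-0.09,-1],[0.6,-0.4,0,0,0,-0.15,-1],[0.6,-0.4,0,0,0,-0.15,-1],[0.6,-0.4,0,0,0,-0.15,-1]]

```text
time: 2.6
position: [0.6024, -0.0585, 0.2924]
tool_rot: [2.159, 2.281, -0.001]
ft_force: [-0.1, -0.5, 0.3]
grip_width: 0.004
grip_force: 0.0
```

Run:
```python
from h import *
import pickle
s=ctrl.get_state(); im=ctrl.get_image('wrist'); pickle.dump((s,im),open('w1.pkl','wb'))
cv2.imwrite('pics/w1.png',im[:,:,::-1]); print(s['position'],s['tool_rot'],s['time'])
```

```text
[ 0.60236216 -0.05850987  0.29238535] [ 2.15938877e+00  2.28092620e+00 -9.57508517e-04] 2.6
```

View pics/w1.png

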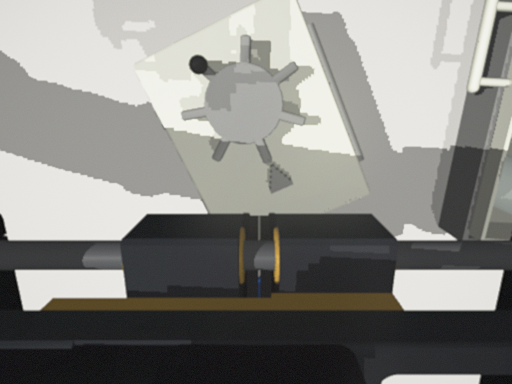

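Run:
```python
from h import *
import pickle
s,im=pickle.load(open('w1.pkl','rb')); C=cam('wrist',s)
P=np.array([ray(C,u,.092)[:2] for u in [(246,38),(296,66),(304,120),(266,161),(218,158),(184,114)]])
from scipy.optimize import least_squares
r=least_squares(lambda q:np.hypot(*(P-q[:2]).T)-.058,[.588,.007]); w=r.x
print('w',w,r.fun*1e3); a=np.array([ang(p-w) for p in P]);print(a,'yaw offs',np.mean((a+60.7+25.7)%51.43-25.7))
print('hub',ray(C,(244,102),.092)); k=ray(C,(198,64),.1)[:2]; print('knob',ang(k-w),np.hypot(*(k-w)))
p=ray(C,(268,163),.082)[:2]; print('ptr',ang(p-w),np.hypot(*(p-w)))
R=Ro.from_rotvec(s['tool_rot']).as_matrix();print(R.round(3))
```

```text
w [0.58430941 0.00748308] [-3.72988228 -2.18626765 -1.49615785 -1.86485145 -2.6292074  -2.95586221]
[  90.39083436   37.68815873  -11.8177033   -65.78317318 -113.54509706
 -167.31789674] yaw offs -3.4124795328135433
hub [0.58443564 0.00881535 0.092     ]
knob 142.58070514809265 0.05003314308046945
ptr -65.15619204918828 0.06049932300451138
[[-0.055  0.999  0.   ]
 [ 0.999  0.055 -0.001]
 [-0.001 -0.    -1.   ]]
```

Request:
play_rows:
  increments:
    - [[0.1,-0.2,0.1,0,0,-0.09,-1],[0.2,-0.4,0.3,0,0,-0.18,-1],[0.32,-0.62,0.5,0,0,-0.27,-1],[0.32,-0.62,0.5,0,0,-0.36,-1],[0.32,-0.62,0.5,0,0,-0.4,-1],[0.32,-0.62,0.5,0,0,-0.4,-1],[0.32,-0.62,0.5,0,0,-0.4,-1]]

```text
time: 3.35
position: [0.5394, -0.0316, 0.2422]
tool_rot: [1.356, 2.834, 0.0]
ft_force: [0.1, -0.5, 1.1]
grip_width: 0.004
grip_force: 0.0
```

Run:
```python
from h import *
import pickle
s=ctrl.get_state(); im=ctrl.get_image('wrist'); pickle.dump((s,im),open('w2.pkl','wb'))
C=cam('wrist',s);K,R,t=C
R0=Ro.from_rotvec(s['tool_rot']).as_matrix()
w=np.array([.585,.008]);print(s['position'],ang(R0[:2,1]),np.hypot(*(s['position'][:2]-w)),ang(s['position'][:2]-w)%360)
im=cv2.cvtColor(im,cv2.COLOR_RGB2BGR)
for a in [-64+51.43*k for k in range(7)]:
    X=np.array([*(w+.058*np.array([np.cos(np.radians(a)),np.sin(np.radians(a))])),.092]);u=K@(R@X+t);cv2.circle(im,tuple((u[:2]/u[2]).astype(int)),2,(0,0,255),-1)
cv2.imwrite('pics/w2.png',im)
```

```text
[ 0.53936767 -0.03161797  0.24221976] 38.86646320099809 0.06043089420760124 220.96449640868093
```

View pics/w2.png

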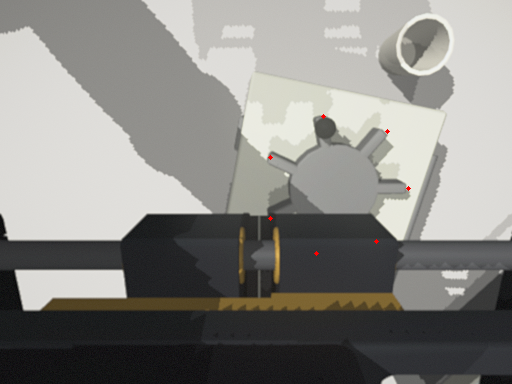

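Request:
play_rows:
  increments:
    - [[0,0,0.3,0,0,0,-1],[0,0,0.5,0,0,0,-1],[0,0,0.65,0,0,0,-1],[0,0,0.8,0,0,0,-1],[0,0,0.92,0,0,0,-1],[0,0,0.92,0,0,0,-1],[0,0,0.92,0,0,0,-1]]

```text
time: 4.1
position: [0.5393, -0.0301, 0.1504]
tool_rot: [1.35, 2.837, 0.0]
ft_force: [0.9, 0.4, 0.2]
grip_width: 0.006
grip_force: 0.0
```

Run:
```python
from h import *
s=ctrl.get_state();R0=Ro.from_rotvec(s['tool_rot']).as_matrix();p=s['position']
w=np.array([.585,.008,0]);print(p,s['ft_force'])
# arc about wheel axis, clockwise by d deg, in tool axes
for d in (8,16,24,32,40,44,48,52,56):
    q=w+Ro.from_euler('z',-d,degrees=True).apply(p-w); print(d,(R0.T@(q-p)/.1).round(3),round(d/90,3))
```

```text
[ 0.53932316 -0.0301457   0.15042955] [0.86985125 0.37934463 0.20557654]
8 [ 0.083  0.005 -0.   ] 0.089
16 [ 0.164  0.021 -0.   ] 0.178
24 [ 0.243  0.048 -0.   ] 0.267
32 [0.317 0.086 0.   ] 0.356
40 [0.384 0.134 0.   ] 0.444
44 [0.416 0.162 0.   ] 0.489
48 [0.445 0.191 0.   ] 0.533
52 [0.472 0.222 0.   ] 0.578
56 [0.497 0.256 0.   ] 0.622
```

Request:
play_rows:
  increments:
    - [[0.04,0,0,0,0,0.045,-1],[0.083,0.005,0,0,0,0.089,-1],[0.124,0.012,0,0,0,0.133,-1],[0.164,0.021,0,0,0,0.178,-1],[0.204,0.033,0,0,0,0.222,-1],[0.243,0.048,0,0,0,0.267,-1],[0.28,0.066,0,0,0,0.311,-1]]

```text
time: 4.8
position: [0.5272, -0.0051, 0.1514]
tool_rot: [1.998, 2.42, 0.0]
ft_force: [-0.9, -1.9, 0.2]
grip_width: 0.005
grip_force: 0.9
```

Request:
play_rows:
  increments:
    - [[0.04,0,0,0,0,0.045,-1],[0.083,0.005,0,0,0,0.089,-1],[0.124,0.012,0,0,0,0.133,-1],[0.164,0.021,0,0,0,0.178,-1],[0.204,0.033,0,0,0,0.222,-1],[0.243,0.048,0,0,0,0.267,-1],[0.243,0.048,0,0,0,0.267,-1]]

```text
time: 5.5
position: [0.5273, 0.0212, 0.1514]
tool_rot: [2.455, 1.958, 0.003]
ft_force: [-1.0, 0.4, 0.6]
grip_width: 0.007
grip_force: 0.0
```

Run:
```python
from h import *
s=ctrl.get_state();R0=Ro.from_rotvec(s['tool_rot']).as_matrix();p=s['position']
w=np.array([.585,.008,0]);print(p,s['ft_force'],np.hypot(*(p-w)[:2]),ang(p-w)%360,ang(R0[:2,1])%180)
t=cv2.cvtColor(ctrl.get_image('top'),cv2.COLOR_RGB2BGR);
w=cv2.cvtColor(ctrl.get_image('wrist'),cv2.COLOR_RGB2BGR)
a=cv2.resize(t[80:230,190:370],None,fx=2.2,fy=2.2,interpolation=cv2.INTER_CUBIC); b=cv2.resize(w[:300],(396,232))
cv2.imwrite('pics/c1.png',np.hstack([cv2.resize(a,(396,330)),cv2.copyMakeBorder(b,0,98,0,0,cv2.BORDER_CONSTANT)]))
```

```text
[0.52731771 0.02117139 0.1513888 ] [-1.02597326  0.42300432  0.59851616] 0.05916698795725313 167.13739433466083 167.12732126689576
```

View pics/c1.png

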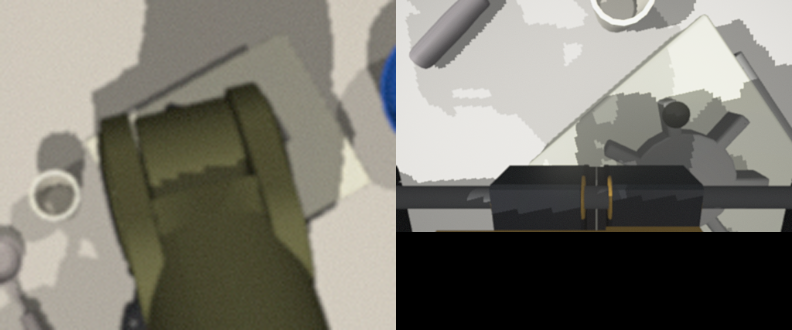

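```bash
cat >> h.py <<'E'
def knob():
    s=ctrl.get_state(); im=ctrl.get_image('wrist'); C=cam('wrist',s); K,R,t=C
    w=np.array([.585,.008]); out=[]
    for k in range(7):
        a=np.radians(-63.5+51.43*k); X=np.array([*(w+.05*np.array([np.cos(a),np.sin(a)])),.102])
        u=K@(R@X+t); u=(u[:2]/u[2]).astype(int)
        out.append((6 if k==0 else k-1, k, u.tolist(), int(np.median(im[max(u[1]-3,0):u[1]+4,max(u[0]-3,0):u[0]+4].mean(2))) if 3<u[1]<380 and 3<u[0]<508 else None))
    return [(f'clicks left {k}',u,v) for _,k,u,v in out]
E
python3 - <<'E'
from h import *
for k in knob(): print(k)
w=np.array([.585,.008]);s=ctrl.get_state();k=ray(cam('wrist',s),(362,149),.1)[:2];print(ang(k-w),np.hypot(*(k-w)))
E
```

```text
('clicks left 0', [435, 313], 30)
('clicks left 1', [484, 243], 54)
('clicks left 2', [457, 165], 163)
('clicks left 3', [366, 145], 65)
('clicks left 4', [289, 203], 86)
('clicks left 5', [289, 285], 37)
('clicks left 6', [352, 330], 32)
92.78100517139899 0.048384327645786
```

Request:
play_rows:
  increments:
    - [[0,0,-0.4,0,0,0,-1],[-0.083,0.005,-0.4,0,0,-0.089,-1],[-0.164,0.021,-0.4,0,0,-0.178,-1],[-0.243,0.048,-0.4,0,0,-0.267,-1],[-0.317,0.086,-0.4,0,0,-0.356,-1],[-0.384,0.134,-0.4,0,0,-0.444,-1],[-0.445,0.191,-0.4,0,0,-0.533,-1],[-0.472,0.222,-0.4,0,0,-0.578,-1]]

```text
time: 6.45
position: [0.5379, -0.0318, 0.1904]
tool_rot: [1.344, 2.839, -0.001]
ft_force: [-0.8, -0.5, 0.2]
grip_width: 0.006
grip_force: 0.0
```

Request:
play_rows:
  increments:
    - [[0,0,0,0,0,0,-1],[0,0,0.1,0,0,0,-1],[0,0,0.25,0,0,0,-1],[0,0,0.4,0,0,0,-1],[0,0,0.4,0,0,0,-1]]

```text
time: 6.95
position: [0.5355, -0.0303, 0.147]
tool_rot: [-1.347, -2.832, 0.003]
ft_force: [-1.5, -0.1, -0.2]
grip_width: 0.006
grip_force: 0.0
```

Run:
```python
from h import *
s=ctrl.get_state();R0=Ro.from_rotvec(s['tool_rot']).as_matrix();p=s['position']
w=np.array([.585,.008,0]);print(p,s['ft_force'],np.hypot(*(p-w)[:2]),ang(p-w)%360,ang(R0[:2,1])%180)
```

```text
[ 0.53546288 -0.03028404  0.14697657] [-1.5146349  -0.05196183 -0.23967958] 0.0626066568006441 217.69811942237536 39.11928919723998
```

Request:
play_rows:
  increments:
    - [[0.04,0,0,0,0,0.045,-1],[0.083,0.005,0,0,0,0.089,-1],[0.124,0.012,0,0,0,0.133,-1],[0.164,0.021,0,0,0,0.178,-1],[0.204,0.033,0,0,0,0.222,-1],[0.243,0.048,0,0,0,0.267,-1],[0.28,0.066,0,0,0,0.311,-1]]

```text
time: 7.65
position: [0.5249, -0.0052, 0.1499]
tool_rot: [2.0, 2.422, -0.002]
ft_force: [0.2, -1.0, -1.2]
grip_width: 0.003
grip_force: 0.8
```

Request:
play_rows:
  increments:
    - [[0.04,0,0,0,0,0.045,-1],[0.083,0.005,0,0,0,0.089,-1],[0.124,0.012,0,0,0,0.133,-1],[0.164,0.021,0,0,0,0.178,-1],[0.204,0.033,0,0,0,0.222,-1],[0.243,0.048,0,0,0,0.267,-1],[0.243,0.048,0,0,0,0.267,-1]]

```text
time: 8.35
position: [0.525, 0.021, 0.1501]
tool_rot: [-2.456, -1.958, -0.0]
ft_force: [0.8, 0.4, -0.3]
grip_width: 0.002
grip_force: 0.0
```

Run:
```python
from h import *
for k in knob(): print(k)
s=ctrl.get_state();R0=Ro.from_rotvec(s['tool_rot']).as_matrix();p=s['position']
w=np.array([.585,.008,0]);print(p,s['ft_force'],np.hypot(*(p-w)[:2]),ang(p-w)%360,ang(R0[:2,1])%180)
```

```text
('clicks left 0', [440, 314], 30)
('clicks left 1', [490, 244], 53)
('clicks left 2', [463, 165], 32)
('clicks left 3', [371, 145], 165)
('clicks left 4', [294, 204], 73)
('clicks left 5', [293, 286], 37)
('clicks left 6', [357, 331], 32)
[0.52504429 0.02059586 0.15012409] [-0.10071377  0.53663216 -0.00396168] 0.06126453309998485 168.13549815534205 167.22114669607066
```

Request:
play_rows:
  increments:
    - [[0,0,-0.4,0,0,0,-1],[-0.083,0.005,-0.4,0,0,-0.089,-1],[-0.164,0.021,-0.4,0,0,-0.178,-1],[-0.243,0.048,-0.4,0,0,-0.267,-1],[-0.317,0.086,-0.4,0,0,-0.356,-1],[-0.384,0.134,-0.4,0,0,-0.444,-1],[-0.445,0.191,-0.4,0,0,-0.533,-1],[-0.472,0.222,-0.4,0,0,-0.578,-1]]

```text
time: 9.2
position: [0.5363, -0.032, 0.1901]
tool_rot: [1.343, 2.84, -0.001]
ft_force: [0.5, 0.2, -0.9]
grip_width: 0.004
grip_force: 0.0
```

Request:
play_rows:
  increments:
    - [[0,0,0,0,0,0,-1],[0,0,0.1,0,0,0,-1],[0,0,0.25,0,0,0,-1],[0,0,0.4,0,0,0,-1],[0,0,0.4,0,0,0,-1]]

```text
time: 9.7
position: [0.534, -0.0306, 0.1469]
tool_rot: [-1.347, -2.832, 0.003]
ft_force: [-1.6, -0.1, -0.5]
grip_width: 0.007
grip_force: 0.0
```

Request:
play_rows:
  increments:
    - [[0.04,0,0,0,0,0.045,-1],[0.083,0.005,0,0,0,0.089,-1],[0.124,0.012,0,0,0,0.133,-1],[0.164,0.021,0,0,0,0.178,-1],[0.204,0.033,0,0,0,0.222,-1],[0.243,0.048,0,0,0,0.267,-1],[0.28,0.066,0,0,0,0.311,-1]]

```text
time: 10.4
position: [0.5234, -0.0055, 0.1499]
tool_rot: [2.0, 2.423, -0.002]
ft_force: [0.1, -1.7, -0.5]
grip_width: 0.005
grip_force: 0.8
```

Request:
play_rows:
  increments:
    - [[0.04,0,0,0,0,0.045,-1],[0.083,0.005,0,0,0,0.089,-1],[0.124,0.012,0,0,0,0.133,-1],[0.164,0.021,0,0,0,0.178,-1],[0.204,0.033,0,0,0,0.222,-1],[0.243,0.048,0,0,0,0.267,-1],[0.243,0.048,0,0,0,0.267,-1]]

```text
time: 11.1
position: [0.5236, 0.0207, 0.1501]
tool_rot: [-2.456, -1.959, 0.0]
ft_force: [-0.5, 0.4, -0.6]
grip_width: 0.006
grip_force: 0.0
```

Run:
```python
from h import *
for k in knob(): print(k)
s=ctrl.get_state();R0=Ro.from_rotvec(s['tool_rot']).as_matrix();p=s['position']
w=np.array([.585,.008,0]);print(p,s['ft_force'],np.hypot(*(p-w)[:2]),ang(p-w)%360,ang(R0[:2,1])%180)
cv2.imwrite('pics/w3.png',ctrl.get_image('wrist')[:,:,::-1])
```

```text
('clicks left 0', [443, 313], 28)
('clicks left 1', [493, 243], 49)
('clicks left 2', [466, 164], 155)
('clicks left 3', [374, 144], 157)
('clicks left 4', [297, 203], 68)
('clicks left 5', [296, 285], 35)
('clicks left 6', [360, 330], 31)
[0.52361916 0.02027252 0.1501179 ] [ 0.28615121 -0.20456413  0.17219661] 0.06259570549446432 168.69334041392628 167.22271769216724
```

View pics/w3.png

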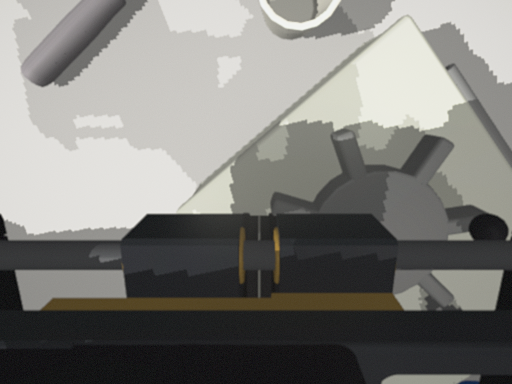

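Request:
play_rows:
  increments:
    - [[0,0,-0.4,0,0,0,-1],[-0.083,0.005,-0.4,0,0,-0.089,-1],[-0.164,0.021,-0.4,0,0,-0.178,-1],[-0.243,0.048,-0.4,0,0,-0.267,-1],[-0.317,0.086,-0.4,0,0,-0.356,-1],[-0.384,0.134,-0.4,0,0,-0.444,-1],[-0.445,0.191,-0.4,0,0,-0.533,-1],[-0.472,0.222,-0.4,0,0,-0.578,-1]]

```text
time: 12.0
position: [0.5349, -0.0324, 0.1902]
tool_rot: [1.343, 2.84, -0.001]
ft_force: [0.2, 0.3, 0.3]
grip_width: 0.004
grip_force: 0.0
```

Request:
play_rows:
  increments:
    - [[0,0,-0.25,0,0,0,-1],[0,0,-0.5,0,0,0,-1],[0,0,-0.5,0,0,0,-1]]

```text
time: 12.3
position: [0.5367, -0.0314, 0.2436]
tool_rot: [1.346, 2.832, 0.003]
ft_force: [0.6, -0.8, 0.1]
grip_width: 0.007
grip_force: 0.0
```

Run:
```python
from h import *
s=ctrl.get_state(); im=ctrl.get_image('wrist'); C=cam('wrist',s);K,R,t=C
w=np.array([.585,.008]);print(s['position'],np.hypot(*(s['position'][:2]-w)),ang(s['position'][:2]-w)%360)
im=cv2.cvtColor(im,cv2.COLOR_RGB2BGR)
for a in [-64+51.43*k for k in range(7)]:
    X=np.array([*(w+.058*np.array([np.cos(np.radians(a)),np.sin(np.radians(a))])),.092]);u=K@(R@X+t);cv2.circle(im,tuple((u[:2]/u[2]).astype(int)),2,(0,0,255),-1)
cv2.imwrite('pics/w4.png',im)
```

```text
[ 0.53667566 -0.03139569  0.24363496] 0.062347913595791976 219.18812434488237
```

View pics/w4.png

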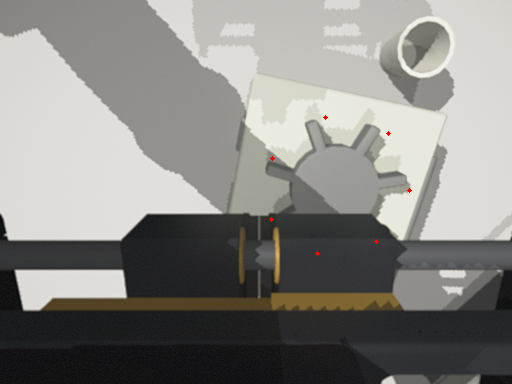

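Request:
play_rows:
  increments:
    - [[0,0,0,0,0,0,-1],[0,0,0,0,0,0,-1],[0,0,0,0,0,0,-1],[0,0,0,0,0,0,-1],[0,0,0,0,0,0,-1]]

```text
time: 12.85
position: [0.5346, -0.0311, 0.2399]
tool_rot: [-1.349, -2.836, 0.0]
ft_force: [0.2, -0.0, 0.7]
grip_width: 0.001
grip_force: 0.0
```

```bash
cat >> h.py <<'E'
def prof(s,im,w=(.585,.008),amin=30,amax=170):
    C=cam('wrist',s);K,R,t=C; g=im.mean(2); r=[]
    for a in range(amin,amax,3):
        v=[]
        for q in (.046,.050,.054):
            X=np.array([w[0]+q*np.cos(np.radians(a)),w[1]+q*np.sin(np.radians(a)),.092]);u=K@(R@X+t);u=(u[:2]/u[2]).round().astype(int)
            v.append(g[u[1],u[0]])
        r.append(f'{a}:{int(np.mean(v))}')
    print(' '.join(r))
E
python3 - <<'E'
from h import *
import pickle
s,im=pickle.load(open('w2.pkl','rb'));prof(s,im)
s=ctrl.get_state();print(s['position']);im=ctrl.get_image('wrist');prof(s,im);pickle.dump((s,im),open('w5.pkl','wb'))
C=cam('wrist',s);print(ray(C,(337,184),.092))
E
```

```text
30:162 33:151 36:140 39:149 42:150 45:140 48:178 51:221 54:219 57:214 60:213 63:219 66:225 69:229 72:229 75:220 78:169 81:178 84:181 87:172 90:150 93:160 96:160 99:118 102:144 105:200 108:208 111:217 114:227 117:221 120:221 123:222 126:222 129:222 132:190 135:112 138:80 141:84 144:84 147:82 150:95 153:208 156:223 159:221 162:224 165:223 168:223
[ 0.53462199 -0.03106944  0.23986238]
30:228 33:229 36:203 39:154 42:148 45:145 48:151 51:147 54:141 57:168 60:210 63:214 66:214 69:211 72:217 75:223 78:229 81:229 84:227 87:179 90:181 93:181 96:159 99:154 102:161 105:155 108:118 111:137 114:209 117:214 120:222 123:220 126:222 129:223 132:219 135:218 138:219 141:217 144:190 147:136 150:160 153:164 156:159 159:160 162:224 165:222 168:223
[0.57707743 0.01213876 0.092     ]
```

Run:
```python
from h import *
import pickle
from scipy.optimize import least_squares
for f in('w2.pkl','w5.pkl'):
    s,im=pickle.load(open(f,'rb'));C=cam('wrist',s);K,R,t=C
    # rectify onto plane z=.092, 0.5 mm/px, x up, y left
    g=[(u,v) for u in(.45,.7) for v in(-.1,.15)]
    src=[];dst=[]
    for x,y in g:
        u=K@(R@np.array([x,y,.092])+t);src.append(u[:2]/u[2]);dst.append([(.12-y)*2500,(.68-x)*2500])
    H=cv2.getPerspectiveTransform(np.float32(src),np.float32(dst))
    o=cv2.warpPerspective(cv2.cvtColor(im,cv2.COLOR_RGB2BGR),H,(390,390))
    for k in range(0,390,50): cv2.line(o,(k,0),(k,390),(0,200,0),1);cv2.line(o,(0,k),(390,k),(0,200,0),1)
    cv2.circle(o,(int((.12-.008)*2500),int((.68-.585)*2500)),90,(0,0,255),1)
    cv2.imwrite('pics/r_%s.png'%f[:2],o)
cv2.imwrite('pics/rect.png',np.hstack([cv2.imread('pics/r_w2.png'),cv2.imread('pics/r_w5.png')]))
```

```text
(no output)
```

View pics/rect.png

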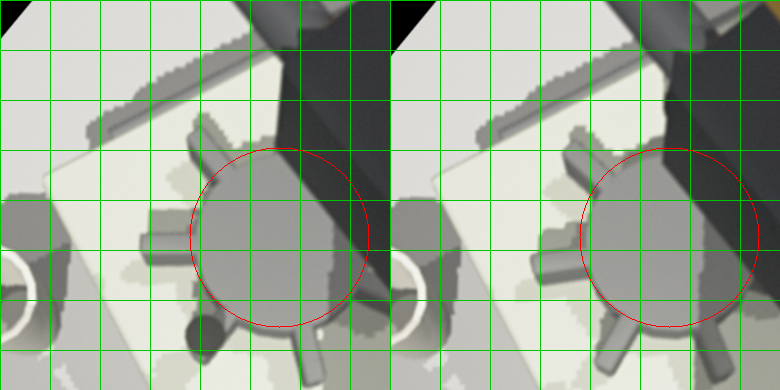

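```bash
cat >> h.py <<'E'
W=np.array([.583,.010])
def plan(p,R0,a0,angs,rad=.060):
    "tool-axes increments from pose (p,R0) to finger angles angs about W, tool y kept radial"
    for a in angs:
        q=np.array([*(W+rad*np.array([np.cos(np.radians(a)),np.sin(np.radians(a))])),p[2]])
        d=(ang(R0[:2,1])-a+90)%180-90
        print(a,(R0.T@(q-p)/.1).round(3),round(d/90,3))
def here():
    s=ctrl.get_state();R0=Ro.from_rotvec(s['tool_rot']).as_matrix();p=s['position']
    print(s['time'],p,s['ft_force'],'R',np.hypot(*(p[:2]-W)),'a',ang(p[:2]-W)%360,'ty',ang(R0[:2,1])%180);return p,R0
E
python3 - <<'E'
from h import *
p,R0=here(); plan(p,R0,0,[213,205,197,189,181,178])
E
```

```text
12.9 [ 0.53468526 -0.03108779  0.23999744] [-0.00833541 -0.23922974 -0.12151775] R 0.0634233453190463 a 220.37848465694023 ty 39.11581281687008
213 [0.078 0.037 0.   ] 0.068
205 [0.16  0.052 0.   ] 0.157
197 [0.24  0.078 0.   ] 0.246
189 [0.315 0.115 0.   ] 0.335
181 [0.384 0.162 0.   ] 0.424
178 [0.409 0.182 0.   ] 0.457
```

Tool z now 0.240; move to angle 178, then down 90 mm.

Request:
play_rows:
  increments:
    - [[0.078,0.037,0,0,0,0.068,-1],[0.16,0.052,0,0,0,0.157,-1],[0.24,0.078,0,0,0,0.246,-1],[0.315,0.115,0,0,0,0.335,-1],[0.384,0.162,0,0,0,0.424,-1],[0.41,0.18,0,0,0,0.457,-1],[0.41,0.18,0,0,0,0.457,-1],[0.41,0.18,0,0,0,0.457,-1]]

```text
time: 13.7
position: [0.5229, 0.0119, 0.2402]
tool_rot: [2.259, 2.183, -0.0]
ft_force: [-1.3, -0.2, -0.6]
grip_width: 0.008
grip_force: 0.0
```

Run:
```python
from h import *
p,R0=here()
s=ctrl.get_state();im=ctrl.get_image('wrist');prof(s,im,W,30,130)
```

```text
13.7 [0.52288237 0.01188108 0.24018362] [-1.29385395 -0.20560939 -0.55127774] R 0.06014705204892659 a 178.20780303205248 ty 178.06111853846093
30:153 33:152 36:153 39:152 42:111 45:119 48:120 51:94 54:121 57:174 60:191 63:203 66:204 69:209 72:220 75:222 78:213 81:161 84:157 87:157 90:157 93:150 96:146 99:154 102:159 105:119 108:194 111:210 114:220 117:220 120:220 123:221 126:218 129:221
```

Request:
play_rows:
  increments:
    - [[0,0,0.3,0,0,0,-1],[0,0,0.5,0,0,0,-1],[0,0,0.65,0,0,0,-1],[0,0,0.8,0,0,0,-1],[0,0,0.9,0,0,0,-1],[0,0,0.9,0,0,0,-1],[0,0,0.9,0,0,0,-1]]

```text
time: 14.45
position: [0.5232, 0.0121, 0.1505]
tool_rot: [2.26, 2.182, 0.001]
ft_force: [1.2, -0.8, -0.6]
grip_width: 0.008
grip_force: 0.0
```

Run:
```python
from h import *
p,R0=here();plan(p,R0,0,[176,173,170,167,165,163,161,159])
```

```text
14.45 [0.52322328 0.01209124 0.15054161] [ 1.21668786 -0.79085135 -0.57387411] R 0.059813287766467146 a 177.9963698116129 ty 177.98615063837036
176 [ 0.021 -0.002  0.   ] 0.022
173 [0.052 0.    0.   ] 0.055
170 [0.083 0.004 0.   ] 0.089
167 [0.114 0.009 0.   ] 0.122
165 [0.135 0.013 0.   ] 0.144
163 [0.155 0.019 0.   ] 0.167
161 [0.175 0.024 0.   ] 0.189
159 [0.195 0.031 0.   ] 0.211
```

Request:
play_rows:
  increments:
    - [[0.02,0,0,0,0,0.022,-1],[0.052,0,0,0,0,0.055,-1],[0.083,0.004,0,0,0,0.089,-1],[0.114,0.009,0,0,0,0.122,-1],[0.135,0.013,0,0,0,0.144,-1],[0.155,0.019,0,0,0,0.167,-1],[0.175,0.024,0,0,0,0.189,-1],[0.175,0.024,0,0,0,0.189,-1]]

```text
time: 15.25
position: [0.5267, 0.0298, 0.1513]
tool_rot: [2.557, 1.823, 0.003]
ft_force: [-0.1, -0.5, -0.2]
grip_width: 0.007
grip_force: 0.0
```

Run:
```python
from h import *
import pickle
p,R0=here()
s=ctrl.get_state();im=ctrl.get_image('wrist');prof(s,im,W,20,130)
for k in knob(): print(k)
```

```text
15.25 [0.52665925 0.02984008 0.15132086] [-0.12687615 -0.54156651 -0.18405107] R 0.05973197895682103 a 160.60057292631748 ty 160.9926448668847
20:163 23:163 26:164 29:164 32:126 35:109 38:108 41:80 44:62 47:76 50:91 53:127 56:128 59:128 62:129 65:131 68:153 71:165 74:165 77:164 80:165 83:164 86:89 89:91 92:91 95:77 98:97 101:129 104:128 107:129 110:127 113:128 116:127 119:127 122:127 125:128 128:127
('clicks left 0', [448, 310], 69)
('clicks left 1', [490, 237], 31)
('clicks left 2', [453, 163], 164)
('clicks left 3', [360, 153], 92)
('clicks left 4', [291, 217], 43)
('clicks left 5', [299, 296], 65)
('clicks left 6', [367, 334], 32)
```

Request:
play_rows:
  increments:
    - [[0,0,-0.3,0,0,0,-1],[0,0,-0.6,0,0,0,-1],[0,0,-0.9,0,0,0,-1]]

```text
time: 15.65
position: [0.5258, 0.0293, 0.2415]
tool_rot: [2.557, 1.824, -0.0]
ft_force: [0.7, -0.0, 0.8]
grip_width: 0.007
grip_force: 0.0
```

Run:
```python
from h import *
p,R0=here();plan(p,R0,0,[169,177,185,193,201,209,217,219])
```

```text
15.65 [0.52578942 0.02931077 0.24150454] [ 7.46458269e-01 -1.06466334e-04  8.20019139e-01] R 0.06038175076625596 a 161.34848233828734 ty 161.00601344782794
169 [-0.08  0.01  0.  ] -0.089
177 [-0.162  0.027  0.   ] -0.178
185 [-0.24   0.056  0.   ] -0.267
193 [-0.314  0.095  0.   ] -0.355
201 [-0.382  0.144  0.   ] -0.444
209 [-0.442  0.202  0.   ] -0.533
217 [-0.494  0.268  0.   ] -0.622
219 [-0.505  0.286  0.   ] -0.644
```

Request:
play_rows:
  increments:
    - [[-0.08,0.01,0,0,0,-0.089,-1],[-0.16,0.027,0,0,0,-0.178,-1],[-0.24,0.056,0,0,0,-0.267,-1],[-0.314,0.095,0,0,0,-0.355,-1],[-0.38,0.144,0,0,0,-0.444,-1],[-0.44,0.2,0,0,0,-0.533,-1],[-0.494,0.268,0,0,0,-0.622,-1],[-0.505,0.286,0,0,0,-0.644,-1]]

```text
time: 16.45
position: [0.5369, -0.0291, 0.2405]
tool_rot: [1.35, 2.836, -0.001]
ft_force: [0.5, 0.5, 0.8]
grip_width: 0.007
grip_force: 0.0
```

Request:
play_rows:
  increments:
    - [[0,0,0,0,0,0,-1],[0,0,0,0,0,0,-1]]

```text
time: 16.65
position: [0.5365, -0.0276, 0.2404]
tool_rot: [1.355, 2.834, 0.0]
ft_force: [0.0, 0.4, 0.7]
grip_width: 0.007
grip_force: 0.0
```

Run:
```python
from h import *
import pickle
p,R0=here()
s,im=pickle.load(open('w2.pkl','rb'));prof(s,im,W)
s=ctrl.get_state();im=ctrl.get_image('wrist');prof(s,im,W);pickle.dump((s,im),open('w6.pkl','wb'))
```

```text
16.65 [ 0.53645305 -0.02757478  0.24041354] [0.00685438 0.35344665 0.65822605] R 0.05982042307682891 a 218.91201765428207 ty 38.88447614909204
30:148 33:144 36:152 39:149 42:133 45:188 48:221 51:221 54:214 57:215 60:216 63:226 66:229 69:229 72:229 75:184 78:180 81:180 84:177 87:148 90:156 93:159 96:157 99:147 102:195 105:208 108:207 111:227 114:229 117:229 120:228 123:227 126:223 129:225 132:209 135:132 138:121 141:91 144:90 147:99 150:91 153:194 156:224 159:223 162:225 165:230 168:225
30:149 33:146 36:151 39:150 42:145 45:183 48:221 51:221 54:214 57:213 60:214 63:224 66:228 69:229 72:229 75:194 78:180 81:180 84:179 87:150 90:155 93:166 96:152 99:146 102:199 105:208 108:211 111:227 114:229 117:229 120:225 123:224 126:223 129:225 132:218 135:197 138:185 141:143 144:162 147:166 150:117 153:217 156:225 159:223 162:225 165:228 168:224
```

Request:
play_rows:
  increments:
    - [[0,0,0.3,0,0,0,-1],[0,0,0.5,0,0,0,-1],[0,0,0.65,0,0,0,-1],[0,0,0.8,0,0,0,-1],[0,0,0.9,0,0,0,-1],[0,0,0.9,0,0,0,-1],[0,0,0.9,0,0,0,-1]]

```text
time: 17.4
position: [0.5368, -0.0276, 0.1506]
tool_rot: [1.354, 2.834, 0.0]
ft_force: [0.7, 0.1, 0.1]
grip_width: 0.006
grip_force: 0.0
```

Run:
```python
from h import *
p,R0=here();plan(p,R0,0,[215,211,207,203,199,195,191,187])
```

```text
17.4 [ 0.53679299 -0.02757489  0.1505778 ] [0.65815793 0.11131201 0.10274866] R 0.05955636174709953 a 219.11752281376047 ty 38.92645675087288
215 [ 0.043 -0.003 -0.   ] 0.044
211 [ 0.085  0.001 -0.   ] 0.088
207 [ 0.126  0.009 -0.   ] 0.133
203 [ 0.167  0.019 -0.   ] 0.177
199 [ 0.206  0.031 -0.   ] 0.221
195 [ 0.245  0.047 -0.   ] 0.266
191 [ 0.283  0.065 -0.   ] 0.31
187 [ 0.319  0.086 -0.   ] 0.355
```

Request:
play_rows:
  increments:
    - [[0.043,0,0,0,0,0.044,-1],[0.085,0.001,0,0,0,0.088,-1],[0.126,0.009,0,0,0,0.133,-1],[0.167,0.019,0,0,0,0.177,-1],[0.206,0.031,0,0,0,0.221,-1],[0.245,0.047,0,0,0,0.266,-1],[0.283,0.065,0,0,0,0.31,-1],[0.319,0.086,0,0,0,0.355,-1]]

```text
time: 18.2
position: [0.5242, 0.0019, 0.1516]
tool_rot: [2.084, 2.346, 0.002]
ft_force: [1.1, -1.5, -0.3]
grip_width: 0.005
grip_force: 0.7
```

Run:
```python
from h import *
p,R0=here();plan(p,R0,0,[183,179,175,171,168,165,162,161])
```

```text
18.2 [0.52420212 0.00190614 0.15155829] [ 1.09264897 -1.54567038 -0.29076845] R 0.059352351930447425 a 187.83783066029304 ty 6.772321346769723
183 [ 0.051 -0.005 -0.   ] 0.042
179 [ 0.092 -0.001 -0.   ] 0.086
175 [ 0.133  0.006 -0.   ] 0.131
171 [ 0.174  0.016 -0.   ] 0.175
168 [ 0.204  0.025 -0.   ] 0.209
165 [ 0.234  0.036 -0.   ] 0.242
162 [ 0.262  0.049 -0.   ] 0.275
161 [ 0.272  0.053 -0.   ] 0.286
```

Request:
play_rows:
  increments:
    - [[0.042,0,0,0,0,0.044,-1],[0.083,0.005,0,0,0,0.089,-1],[0.125,0.012,0,0,0,0.133,-1],[0.165,0.023,0,0,0,0.178,-1],[0.195,0.032,0,0,0,0.21,-1],[0.225,0.043,0,0,0,0.244,-1],[0.255,0.055,0,0,0,0.278,-1],[0.262,0.058,0,0,0,0.289,-1]]

```text
time: 19.0
position: [0.5265, 0.0298, 0.1514]
tool_rot: [2.558, 1.822, 0.003]
ft_force: [0.3, 0.1, -0.0]
grip_width: 0.008
grip_force: 0.0
```

Request:
play_rows:
  increments:
    - [[0,0,0,0,0,0,-1],[0,0,0,0,0,0,-1],[0,0,-0.3,0,0,0,-1],[0,0,-0.6,0,0,0,-1],[0,0,-0.9,0,0,0,-1]]

```text
time: 19.5
position: [0.5255, 0.0291, 0.2412]
tool_rot: [-2.558, -1.824, 0.001]
ft_force: [0.9, -0.0, 0.6]
grip_width: 0.006
grip_force: 0.0
```

Request:
play_rows:
  increments:
    - [[-0.08,0.01,0,0,0,-0.089,-1],[-0.16,0.027,0,0,0,-0.178,-1],[-0.24,0.056,0,0,0,-0.267,-1],[-0.314,0.095,0,0,0,-0.355,-1],[-0.38,0.144,0,0,0,-0.444,-1],[-0.44,0.2,0,0,0,-0.533,-1],[-0.494,0.268,0,0,0,-0.622,-1],[-0.505,0.286,0,0,0,-0.644,-1]]

```text
time: 20.3
position: [0.5365, -0.0293, 0.2402]
tool_rot: [1.351, 2.836, -0.001]
ft_force: [0.4, -0.4, 0.4]
grip_width: 0.006
grip_force: 0.0
```

Request:
play_rows:
  increments:
    - [[0,0,0,0,0,0,-1],[0,0,0,0,0,0,-1]]

```text
time: 20.5
position: [0.5361, -0.0277, 0.2402]
tool_rot: [-1.356, -2.834, 0.0]
ft_force: [-0.0, -0.1, -1.0]
grip_width: 0.006
grip_force: 0.0
```

Run:
```python
from h import *
import pickle
p,R0=here()
s=ctrl.get_state();im=ctrl.get_image('wrist');prof(s,im,W);pickle.dump((s,im),open('w7.pkl','wb'))
```

```text
20.5 [ 0.53614671 -0.02774994  0.24024764] [-0.03879694 -0.12120129 -0.95103311] R 0.06016883269151207 a 218.85857636415102 ty 38.87450051265352
30:152 33:139 36:151 39:152 42:149 45:183 48:221 51:221 54:214 57:214 60:214 63:222 66:229 69:229 72:229 75:184 78:181 81:181 84:179 87:160 90:151 93:159 96:158 99:149 102:187 105:209 108:208 111:228 114:229 117:229 120:225 123:226 126:222 129:225 132:218 135:197 138:183 141:145 144:162 147:165 150:123 153:203 156:225 159:224 162:226 165:223 168:225
```

Request:
play_rows:
  increments:
    - [[0,0,-0.4,0,0,0,-1],[-0.4,0,-0.6,0,0,0,-1],[-0.8,-0.1,-0.6,0,0,0,-1],[-1,-0.2,-0.6,0,0,0,-1],[-1,-0.2,-0.6,0,0,0,-1],[-1,-0.2,-0.6,0,0,0,-1]]

```text
time: 21.15
position: [0.5833, -0.1178, 0.2999]
tool_rot: [-1.355, -2.833, -0.001]
ft_force: [-0.3, 1.3, -0.5]
grip_width: 0.006
grip_force: 0.0
```

Run:
```python
from h import *
p,R0=here()
cv2.imwrite('pics/w8.png',np.hstack([cv2.resize(ctrl.get_image(n),(400,300)) for n in('wrist','side')])[:,:,::-1])
```

```text
21.15 [ 0.58334352 -0.11777826  0.29991885] [-0.2774481   1.3171857  -0.50610556] R 0.12777872070319057 a 270.15403588043876 ty 38.88419361533634
```

View pics/w8.png

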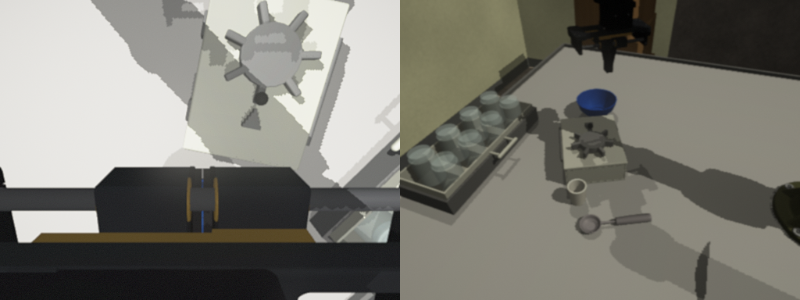

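The knob, at (261,98) in the wrist half, stands right opposite the pointer, tip at (255,110). The hand is clear, and the bowl, egg cup and spoon are where they were.

```bash
python3 -c "
from bench import ctrl
print(ctrl.close_job())"
```

```text
the job is handed in; nothing more can be done
None
```

The day wheel went four clicks clockwise, and the knobbed tooth now stands clicked in opposite the pointer; the third click stopped partway and needed a second push. The hand is clear, the box and bystanders look unmoved, and the job is handed in.

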